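# Fold a field radio's antenna home

## Robot

A 6-joint arm with a two-finger parallel gripper is mounted at the origin on the work surface. World frame = base frame: x ahead of the robot, y to its left, z up, the work surface at z = 0. Lengths are in m, angles in rad, forces in N, time in s.
With the tool pointing down it reaches from about 0.225 to 0.875 m from the base axis. Payload 3.4 kg.
Tool frame: the origin (TCP) lies at the very end of the fingers, on their centre line; the grasp point (between the pads) lies 19 mm behind it (manip.hold_point_z is the distance from the TCP to the grasp point, in m); z points along the fingers, x is the direction in which the jaws open and shut, and the axes are right-handed (so a half turn about z gives the same grasp; the last joint's range is limited). The gripper opens to 85 mm and grips with 20 to 120 N. Pads are 22 mm wide; open, the fingers measure 114 mm over their backs; the gripper's body (76 mm by 85 mm) begins 54 mm behind the grasp point. The pads swing forward as they close: fully open they stand 13 mm farther back than shut.
Start: joints at [-1.334, 0.276, 1.505, -0, 1.361, -0.121], TCP at [0.201, -0.539, 0.231] pointing down, gripper open.
Joint ranges: [-2.89, 2.89], [-0.75, 2.08], [0.22, 2.7], [-1.18, 4.32], [0.11, 2.71], [-2.7, 2.7]. Speed limits (rad/s): [2.57, 2.57, 3.14, 3.14, 3.14, 3.14].

## Interface

Orientations are given as a unit quaternion [w, x, y, z].
In Python, from rig import manip gives the robot as it stands.
- The arm moves only by the tool apply_moves, never from a script. Its argument "commands" is one flat list of numbers, 6 for each row, row after row: the shift along the tool's x, y, z normalised to -1 to 1, where 1 is 0.03 m, then the turn, a rotation vector about the tool's x, y, z normalised to -1 to 1, where 1 is 0.15 rad. A call has 1 to 20 rows; each row shifts and turns the commanded pose from where the row before left it, along the tool's axes as they then stand; what a row does not reach is not made up. A row lasts 1/10 s, in which the tool goes at most 50 mm and 8.59 degrees, less where a joint would pass 70% of its speed; a pose out of reach is approached as far as the arm can. A call with a number of a shift or a turn outside -1 to 1 is refused whole. A call with a gripper value outside its range is refused whole. "jaw" is the opening, from -1 (shut) to 1 (fully open), set as the call begins (left out, the last holds). The fingers move at their own pace and stop on an object; "newtons" is the grip in N (left out, the last holds). Time passes only in rows, so rows that do not move let the fingers close. It gives the time, the measured TCP pose, the force and the opening at its end, in the units of the state.
- manip.get_state(): the state, without advancing time (a new reading comes with each control period).
- manip.get_image(name): name is "scene" or "top"; returns a dict with "frame" (384x512x3 uint8, red, green, blue), "fx", "fy", "cx", "cy" (pixels), "extrinsics" (4x4, takes a point from camera to world coordinates). Camera axes: x right, y up, looking along -z (the intrinsics and any distortion apply to the point x, -y, -z); pixel columns grow to the right and rows downward; lengths in m; the calibration is good to about 2 mm. A picture is of the moment at which its call begins. There is no depth.
- manip.sign_off(): hands the job in, once; it reports no verdict.
The state is a dict: "clock": time; "qpos": joint angles; "qd": joint speeds; "effort": joint torques, N m; "position": TCP position; "ee_rot": TCP orientation; "contact_force": force on the tool from outside, world axes, zero at the start; "moment": the same for the moment, N m; "width": finger opening in m.
Only numpy, scipy, OpenCV 4.12 (cv2) and the standard library are available. Lean on these libraries where they do the work, as an engineer would, in place of code of your own. Each camera call takes 0.05 s, during which the arm holds its last target. There are 200 camera calls.

## Task

On the radio service bench, fold the two-part antenna on its bracket for stowing. First, with the antenna still swung out, fold the tip section (yellow knob) fully back over the inner section; then swing the folded pair home by the red elbow knob until the inner section lies against its stop. Leave the loose spare section and the black handset where they lie.

Things in the scene. Friction and masses are not known exactly. Their poses are not given: they have to be found in the camera images.
- tip_knob (a point): Centre (75 mm above the bench) of the upright yellow knob, 18 mm across, 46 mm tall, at the free end of the antenna's dark olive tip section, a flat bar 18 mm wide whose top is 25 mm below this point. The knob spins freely, so fingers holding it need not turn. x axis: along the tip section from elbow to knob (elbow axis 105 mm back along -x); z up.
- outer (a joint): Elbow hinge of the tip section (upright axis through the red knob), rad: 0 = folded fully back over the inner section, hard stop, yellow knob then 45 mm from the bracket pivot; starts 1.3 to 2.0 open. Growing = anticlockwise from above, relative to the inner section. Stays where left: friction 0.15 N m, about 1.5 N at the knob.
- elbow_knob (a point): Centre (75 mm above the bench) of the upright red knob, 18 mm across, 46 mm tall, spinning freely, on the elbow at the far end of the paler inner section; the tip section's top is 25 mm below it. x axis: along the inner section from bracket pivot to elbow (pivot axis 150 mm back along -x); z up. Only the two knobs rise more than 52 mm above the bench here.
- inner (a joint): Bracket pivot of the inner section (upright axis), rad: 0 = home along the olive mounting plate, against its stop; starts 1.0 to 1.4 swung out. Growing = anticlockwise from above. Stays where left: friction 0.6 N m, about 4 N at the red knob, so it keeps still while the tip section is folded. The bracket is fixed to the bench; its place and direction vary.
- spare: Bystander: loose spare tip section lying on the bench clear of the bracket: olive bar 139 mm long, 34 mm wide at its ends, 8 mm thick, with a like yellow knob at its +x end (top 54 mm above the bench). Origin: middle of its underside, x along the bar. Leave it.
- handset: Bystander: black telephone-like handset lying on the bench, 232 mm long, 54 mm wide, 46 mm tall. Origin: on its underside near the middle, x along it. Leave it. (A fixed olive battery pack, 134 x 94 x 68 mm, also stands at the left, clear of the bracket.)

How it is judged:
By the outcome, as a careful person would: the job done as asked, in the order asked, and still so for the second after the job is handed in, with the robot touching nothing.
It also fails if it takes over 59 s, if anything falls off the work surface, if the arm or the gripper's body presses on something with over 40 N, if the wrist force passes 120 N, or if a joint passes its speed limit or range.

## Working session

There is one attempt and no reset: what is moved stays moved. The work goes in short steps, Python scripts to look and compute and a tool call to move; the robot and the scene stay as the last step left them, time stands still between calls to the robot, and variables do not carry over. Pictures are saved under pics/ and viewed, about 8 in all and at most 12, crops included, and the job is handed in when it is done.

Besides the shell and the picture viewer there is one more tool, called in YAML: its name, and indented under it one key for each argument. apply_moves: Moves the arm, as the interface text tells. Scaled input: -1 to 1 covers 0.03 m each way for a shift and 0.15 rad each way for a turn. Its arguments: {"type":"object","properties":{"commands":{"type":"array"},"jaw":{"type":"number"},"newtons":{"type":"number"}},"required":["commands"]}

```bash
mkdir -p pics
cat > h.py <<'E'
import numpy as np, cv2
from rig import manip
from scipy.spatial.transform import Rotation as R
def snap(name,f):
    d=manip.get_image(name); cv2.imwrite(f,d["frame"][:,:,::-1]); return d
def ray(d,u,v,z):
    E=np.array(d["extrinsics"]); c=np.array([(u-d["cx"])/d["fx"],-(v-d["cy"])/d["fy"],-1.])
    r=E[:3,:3]@c; o=E[:3,3]; return o+r*(z-o[2])/r[2]
def proj(d,p):
    E=np.array(d["extrinsics"]); q=E[:3,:3].T@(np.array(p)-E[:3,3])
    return d["cx"]+d["fx"]*q[0]/-q[2], d["cy"]-d["fy"]*q[1]/-q[2]
E
python3 - <<'E'
from h import *
import pickle
for n in("top","scene"):
    d=snap(n,f"pics/{n}0.png"); print(n,d["fx"],d["cx"],d["cy"],np.round(d["extrinsics"],3).tolist(),[k for k in d])
s=manip.get_state(); print({k:np.round(v,3) for k,v in s.items()})
E
```

```text
top 385.35140789895536 249.50662993848678 192.10726188482894 [[-0.025, 0.992, -0.121, 0.461], [-0.999, -0.022, 0.028, 0.007], [0.025, 0.122, 0.992, 1.102], [0.0, 0.0, 0.0, 1.0]] ['frame', 'fx', 'fy', 'cx', 'cy', 'extrinsics']
scene 415.9217071229057 254.83512894033385 187.5205350234597 [[-0.123, -0.651, 0.749, 1.487], [0.992, -0.084, 0.09, 0.093], [0.005, 0.754, 0.657, 0.881], [0.0, 0.0, 0.0, 1.0]] ['frame', 'fx', 'fy', 'cx', 'cy', 'extrinsics']
{'clock': np.float64(0.1), 'qpos': array([-1.334,  0.277,  1.506, -0.   ,  1.361, -0.121]), 'qd': array([ 0.   , -0.001, -0.002,  0.002,  0.001, -0.   ]), 'effort': array([ 1.0000e-03, -4.1770e+01, -2.4641e+01, -0.0000e+00,  6.0000e-03,
        0.0000e+00]), 'position': array([ 0.201, -0.538,  0.231]), 'ee_rot': array([-0.001,  0.822, -0.57 , -0.001]), 'contact_force': array([-0.105, -0.472,  0.56 ]), 'moment': array([ 0.003, -0.054,  0.003]), 'width': np.float64(0.085)}
```

View pics/top0.png

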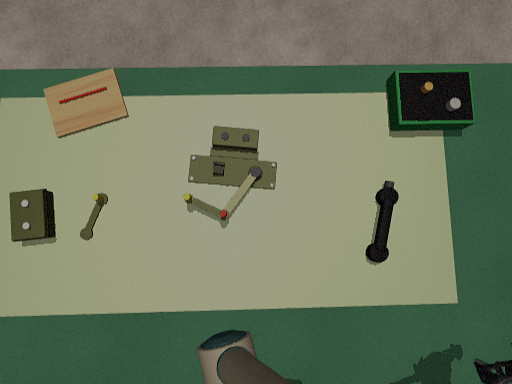

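View pics/scene0.png

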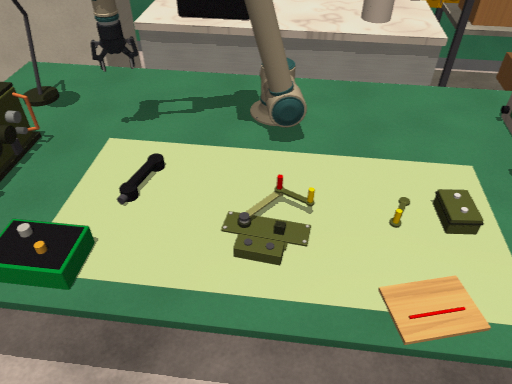

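The top view shows the yellow knob at about (187,197), the red knob at (223,215) and the pivot at (256,172). The spare's knob is at (98,197), and the handset is far off to the right. I'll enlarge a crop and convert these to positions.

Run:
```python
from h import *
d=snap("top","pics/t1.png"); f=d["frame"]
c=cv2.resize(f[120:240,165:295],None,fx=6,fy=5,interpolation=cv2.INTER_CUBIC) if 0 else cv2.resize(f[135:235,175:295],None,fx=6,fy=6,interpolation=cv2.INTER_CUBIC)
cv2.imwrite("pics/t1c.png",c[:,:,::-1])
P={}
for n,u,v,z in(("tip",187.5,196.5,.096),("elbow",223.5,214.5,.096),("pivot",256,172,.045),("plateL",192,170,.006),("plateR",276,175,.006)):
    P[n]=ray(d,u,v,z); print(n,P[n].round(4))
print(np.linalg.norm((P["tip"]-P["elbow"])[:2]),np.linalg.norm((P["elbow"]-P["pivot"])[:2]))
```

```text
tip [0.5754 0.1414 0.096 ]
elbow [0.5261 0.0482 0.096 ]
pivot [ 0.6456 -0.0421  0.045 ]
plateL [0.662 0.14  0.006]
plateR [ 0.6424 -0.1014  0.006 ]
0.1054361365496297 0.14970107761817172
```

View pics/t1c.png

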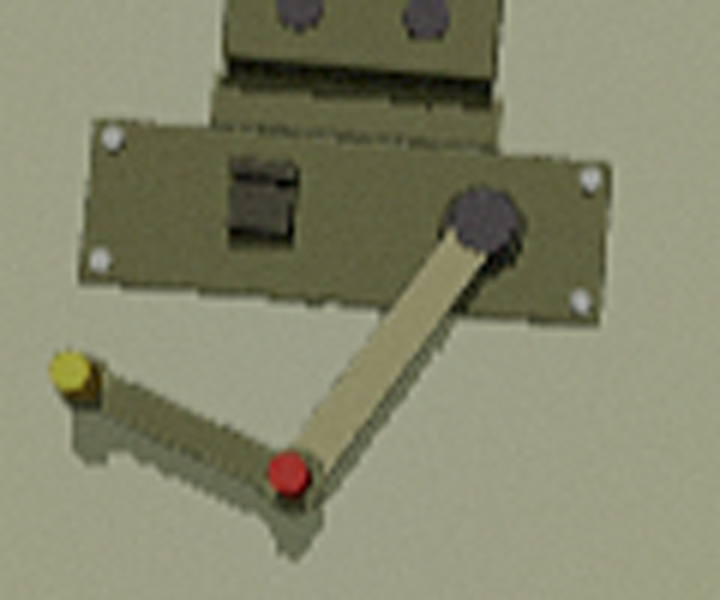

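The link lengths come out at 105.4 and 149.7 mm, against 105 and 150 given. From the angles, inner is about 1.0 and outer about 1.73, both closing clockwise. I'll move above the yellow knob and turn the jaws tangential to its arc.

apply_moves:
  commands: [-0.84, -0.98, 0, 0, 0, 0, -0.84, -0.98, 0, 0, 0, 0, -0.84, -0.98, 0, 0, 0, 0, -0.84, -0.98, 0, 0, 0, 0, -0.84, -0.98, 0, 0, 0, 0, -0.84, -0.98, 0, 0, 0, 0, -0.84, -0.98, 0, 0, 0, 0, -0.84, -0.98, 0, 0, 0, 0, -0.84, -0.98, 0, 0, 0, 0, -0.84, -0.98, 0, 0, 0, 0, -0.84, -0.98, 0, 0, 0, 0, -0.84, -0.98, 0, 0, 0, 0, -0.84, -0.98, 0, 0, 0, 0, -0.84, -0.98, 0, 0, 0, 0, -0.84, -0.98, 0, 0, 0, 0, -0.84, -0.98, 0, 0, 0, 0, -0.84, -0.98, 0, 0, 0, 0, -0.84, -0.98, 0, 0, 0, 0, -0.84, -0.98, 0, 0, 0, 0, -0.84, -0.98, 0, 0, 0, 0]
  jaw: 0.0
  newtons: 20

```text
clock: 2.15
position: [0.576, 0.1409, 0.2309]
ee_rot: [0.0, 0.822, -0.57, -0.0]
contact_force: [1.0, -0.9, 0.3]
width: 0.0429
```

apply_moves:
  commands: [0, 0, 0.4, 0, 0, -0.965, 0, 0, 0.4, 0, 0, -0.965, 0, 0, 0.4, 0, 0, -0.965, 0, 0, 0.4, 0, 0, -0.965, 0, 0, 0.4, 0, 0, -0.965, 0, 0, 0, 0, 0, 0, 0, 0, 0, 0, 0, 0]

```text
clock: 2.85
position: [0.5755, 0.1394, 0.1711]
ee_rot: [0.0, 0.97, -0.244, -0.0]
contact_force: [0.1, 0.3, -0.2]
width: 0.0425
```

```bash
cat >> h.py <<'E'
def to(p,psi=None):
    s=manip.get_state(); w,x,y,z=s["ee_rot"]; M=R.from_quat([x,y,z,w]).as_matrix()
    a=np.degrees(np.arctan2(M[1,0],M[0,0]))
    print("t",s["clock"],"pos",np.round(s["position"],4),"psi",round(a,2),"w",round(float(s["width"]),4),"F",np.round(s["contact_force"],1),"zaxis",M[:,2].round(3))
    print("delta units",(M.T@(np.array(p)-s["position"])/.03).round(2), "" if psi is None else f"turn units {-np.radians(psi-a)/.15:.2f}")
E
python3 - <<'E'
from h import *
to([.5754,.1414,.171],-28)
d=snap("top","pics/t2.png"); s=snap("scene","pics/s2.png")
a=cv2.resize(d["frame"][120:240,150:290],(420,360)); x,y=[int(v) for v in proj(s,[.57,.08,.08])]
print(x,y); b=cv2.resize(s["frame"][y-75:y+45,x-60:x+60],(360,360))
cv2.imwrite("pics/c2.png",np.hstack([a,b])[:,:,::-1])
for p in([.5754,.1414,.098],[.5754,.1414,.052],[.5261,.0482,.098],[.5261,.0482,.052]): u,v=proj(s,p);print(((u-x+60)*3+420,(v-y+75)*3))
E
```

```text
t 2.85 pos [0.5755 0.1394 0.1711] psi -28.2 w 0.0425 F [ 0.1  0.3 -0.2] zaxis [-0.001 -0.    -1.   ]
delta units [-0.03 -0.06  0.  ] turn units -0.02
287 189
(np.float64(666.8341939655071), np.float64(222.15155695269425))
(np.float64(662.5805574111544), np.float64(257.5141642666197))
(np.float64(573.7426475844964), np.float64(181.8322430129158))
(np.float64(571.8577417692547), np.float64(216.8925382664087))
```

View pics/c2.png

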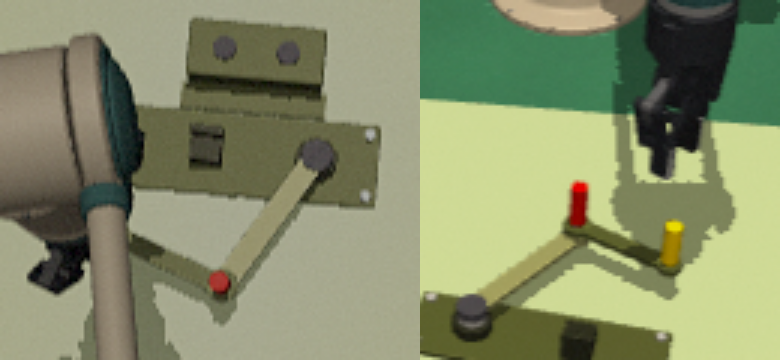

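In the scene view the yellow knob's top is at (675,223), where I predicted (667,222). The red one is about 6 px off in the same direction. I'll segment the knobs in both views to settle this before descending.

```bash
cat >> h.py <<'E'
def blobs(f):
    h=cv2.cvtColor(f,cv2.COLOR_RGB2HSV); o=[]
    for lo,hi in(((22,200,90),(32,255,255)),((0,180,90),(4,255,255))):
        n,l,st,c=cv2.connectedComponentsWithStats(cv2.inRange(h,lo,hi))
        o.append([(st[i].tolist(),c[i].round(1).tolist()) for i in range(1,n) if st[i,4]>12])
    return o
E
python3 - <<'E'
from h import *
import cv2
d=manip.get_image("top");s=manip.get_image("scene")
print(d["fx"],d["fy"],s["fx"],s["fy"])
f=cv2.imread("pics/top0.png")[:,:,::-1].copy()
print("top",blobs(f)); print("scene",blobs(s["frame"]))
for p in([.5754,.1414,.098],[.5754,.1414,.075],[.5754,.1414,.052],[.5261,.0482,.075]): print(np.round(proj(d,p),1),np.round(proj(s,p),1))
E
```

```text
385.35140789895536 385.35140789895536 415.9217071229057 415.9217071229057
top [[], [([59, 87, 47, 16, 90], [81.9, 95.0]), ([220, 211, 6, 6, 25], [222.6, 213.6])]]
scene [[([307, 187, 8, 16, 83], [310.5, 194.8]), ([393, 208, 10, 16, 93], [397.3, 215.7])], [([277, 175, 6, 14, 58], [279.5, 181.7]), ([409, 307, 56, 12, 157], [436.6, 312.5])]]
[187.4 196.4] [309.3 188.1]
[188.5 197.4] [308.6 194. ]
[189.6 198.3] [307.9 199.8]
[223.8 215. ] [277.9 180.5]
```

Run:
```python
from h import *
from scipy.optimize import least_squares
d=manip.get_image("top");s=manip.get_image("scene")
Q={}
for n,ut,us in(("tip",(186.5,196.5),(310.5,194.8)),("elbow",(222.7,213.6),(279.5,181.7))):
    r=least_squares(lambda p:np.r_[np.array(proj(d,[*p,.096]))-ut,np.array(proj(s,[*p,.076]))-us],[.55,.1])
    Q[n]=r.x; print(n,r.x.round(4),ray(d,*ut,.096).round(4),ray(s,*us,.076).round(4),r.fun.round(2))
pv=ray(d,255.0,171.6,.045)[:2]; print(pv)
t,e=Q["tip"],Q["elbow"]; a=lambda v:np.degrees(np.arctan2(v[1],v[0]))
print(np.linalg.norm(t-e),np.linalg.norm(e-pv),"tipdir",a(t-e),"foldeddir",a(pv-e))
to([*t,.062],a(t-e)-90)
```

```text
tip [0.5765 0.1454] [0.5755 0.144  0.096 ] [0.5792 0.147  0.076 ] [-0.55 -0.39 -0.54 -0.67]
elbow [0.5294 0.0515] [0.5285 0.0502 0.096 ] [0.5321 0.0534 0.076 ] [-0.52 -0.31 -0.54 -0.65]
[ 0.6467692  -0.03930287]
0.10502974407251527 0.14844624040746615 tipdir 63.32001972759583 foldeddir -37.72771527695587
t 3.15 pos [0.5759 0.1394 0.1719] psi -28.07 w 0.0426 F [-0.4  0.2 -0.9] zaxis [ 0.001  0.    -1.   ]
delta units [-0.08 -0.18  3.66] turn units -0.16
```

apply_moves:
  commands: [-0.08, -0.18, 0, 0, 0, -0.16, 0, 0, 0, 0, 0, 0, 0, 0, 0.61, 0, 0, 0, 0, 0, 0.61, 0, 0, 0, 0, 0, 0.61, 0, 0, 0, 0, 0, 0.61, 0, 0, 0, 0, 0, 0.61, 0, 0, 0, 0, 0, 0.6, 0, 0, 0, 0, 0, 0, 0, 0, 0, 0, 0, 0, 0, 0, 0]

```text
clock: 4.15
position: [0.5762, 0.1454, 0.0619]
ee_rot: [0.0, 0.973, -0.23, -0.0]
contact_force: [0.7, 0.6, -0.0]
width: 0.0427
```

apply_moves:
  commands: [0, 0, 0, 0, 0, 0, 0, 0, 0, 0, 0, 0, 0, 0, 0, 0, 0, 0, 0, 0, 0, 0, 0, 0, 0, 0, 0, 0, 0, 0]
  jaw: -0.44

```text
clock: 4.65
position: [0.5762, 0.1453, 0.0621]
ee_rot: [-0.0, 0.973, -0.231, 0.0]
contact_force: [0.2, 0.1, -0.1]
width: 0.024
```

Run:
```python
from h import *
to([.5765,.1454,.062],-26.7)
d=manip.get_image("top");s=snap("scene","pics/s3.png")
b=cv2.resize(s["frame"][130:230,240:340],(500,500),interpolation=cv2.INTER_CUBIC)
cv2.imwrite("pics/c3.png",b[:,:,::-1]); print(blobs(s["frame"]))
# fold plan: arc about elbow
E_=np.array([.5294,.0515]);r=.105;n=13;tot=63.3+37.7
dth=np.radians(tot/n);ch=2*r*np.sin(dth/2);print("per row",np.degrees(dth),"turn u",dth/.15,"shift x,y u",ch*np.cos(dth/2)/.03,ch*np.sin(dth/2)/.03)
```

```text
t 4.65 pos [0.5762 0.1453 0.0621] psi -26.66 w 0.024 F [ 0.2  0.1 -0.1] zaxis [ 0.001 -0.    -1.   ]
delta units [ 0.01 -0.01  0.  ] turn units 0.00
[[([311, 189, 4, 14, 17], [312.6, 194.8]), ([393, 208, 10, 16, 94], [397.3, 215.6])], [([277, 175, 6, 14, 59], [279.4, 181.8]), ([410, 307, 55, 12, 158], [436.7, 312.5])]]
per row 7.76923076923077 turn u 0.9039910484688579 shift x,y u 0.4731422399902564 0.03212796938280858
```

View pics/c3.png

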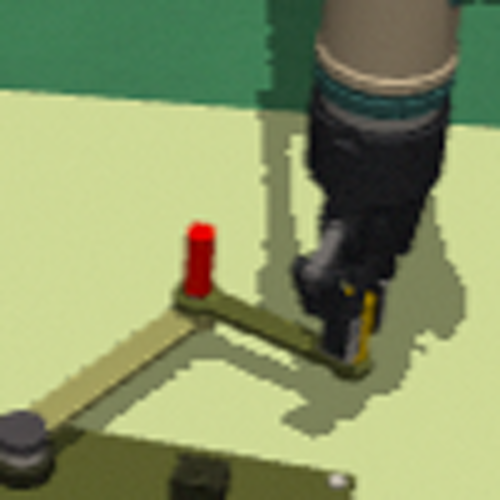

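The scene view shows the yellow knob at (365,325) between the fingers, with the red knob standing clear. Now I'll fold the tip clockwise along its arc.

apply_moves:
  commands: [0.237, 0.008, 0, 0, 0, 0.452, 0.237, 0.008, 0, 0, 0, 0.452, 0.237, 0.008, 0, 0, 0, 0.452, 0.237, 0.008, 0, 0, 0, 0.452, 0.237, 0.008, 0, 0, 0, 0.452, 0.237, 0.008, 0, 0, 0, 0.452, 0.237, 0.008, 0, 0, 0, 0.452, 0.237, 0.008, 0, 0, 0, 0.452, 0.237, 0.008, 0, 0, 0, 0.452, 0.237, 0.008, 0, 0, 0, 0.452, 0.237, 0.008, 0, 0, 0, 0.452, 0.237, 0.008, 0, 0, 0, 0.452]

```text
clock: 5.95
position: [0.6293, 0.082, 0.0617]
ee_rot: [-0.0, 0.802, -0.598, -0.0]
contact_force: [-0.6, 1.5, 1.1]
width: 0.0243
```

Run:
```python
from h import *
a=63.3-12*101/26; p=np.array([.5294,.0515])+.105*np.array([np.cos(np.radians(a)),np.sin(np.radians(a))])
to([*p,.062],a-90)
s=snap("scene","pics/s4.png"); print(blobs(s["frame"])); d=manip.get_image("top"); print("top",blobs(d["frame"])[1])
```

```text
t 5.95 pos [0.6293 0.082  0.0617] psi -73.44 w 0.0243 F [-0.6  1.5  1.1] zaxis [-0.001  0.001 -1.   ]
delta units [ 0.02 -0.02 -0.01] turn units -0.01
[[([285, 198, 8, 16, 96], [288.3, 205.3]), ([393, 208, 10, 16, 94], [397.3, 215.6])], [([410, 307, 55, 12, 157], [436.6, 312.5])]]
top [([59, 87, 47, 16, 90], [81.9, 95.0])]
```

apply_moves:
  commands: [0.237, 0.008, 0, 0, 0, 0.452, 0.237, 0.008, 0, 0, 0, 0.452, 0.237, 0.008, 0, 0, 0, 0.452, 0.237, 0.008, 0, 0, 0, 0.452, 0.237, 0.008, 0, 0, 0, 0.452, 0.237, 0.008, 0, 0, 0, 0.452, 0.237, 0.008, 0, 0, 0, 0.452, 0.237, 0.008, 0, 0, 0, 0.452, 0.237, 0.008, 0, 0, 0, 0.452, 0.237, 0.008, 0, 0, 0, 0.452, 0.237, 0.008, 0, 0, 0, 0.452, 0.237, 0.008, 0, 0, 0, 0.452, 0.237, 0.008, 0, 0, 0, 0.452, 0, 0, 0, 0, 0, 0]

```text
clock: 7.45
position: [0.6159, -0.0071, 0.0618]
ee_rot: [-0.0, -0.472, 0.882, -0.0]
contact_force: [0.5, -0.1, -0.1]
width: 0.0242
```

Run:
```python
from h import *
a=63.3-25*101/26; p=np.array([.5294,.0515])+.105*np.array([np.cos(np.radians(a)),np.sin(np.radians(a))])
to([*p,.062],a-90)
s=snap("scene","pics/s5.png"); print(blobs(s["frame"]))
print(ray(s,*blobs(s["frame"])[0][0][1],.076))
```

```text
t 7.45 pos [ 0.6159 -0.0071  0.0618] psi -123.72 w 0.0242 F [ 0.5 -0.1 -0.1] zaxis [-0. -0. -1.]
delta units [-0.02 -0.02 -0.01] turn units 0.01
[[([254, 192, 5, 16, 52], [255.4, 199.4]), ([393, 208, 10, 16, 94], [397.3, 215.6])], [([277, 175, 6, 14, 58], [279.6, 181.3]), ([410, 307, 55, 12, 158], [436.9, 312.4])]]
[ 0.61910088 -0.00877712  0.076     ]
```

apply_moves:
  commands: [0.06, 0, 0, 0, 0, 0.11, 0.06, 0, 0, 0, 0, 0.11, 0.06, 0, 0, 0, 0, 0.11, 0, 0, 0, 0, 0, 0]

```text
clock: 7.9
position: [0.6132, -0.0113, 0.0619]
ee_rot: [0.0, -0.449, 0.893, -0.0]
contact_force: [-0.2, 0.9, 0.6]
width: 0.024
```

apply_moves:
  commands: [0.06, 0, 0, 0, 0, 0.11, 0, 0, 0, 0, 0, 0]

```text
clock: 8.1
position: [0.612, -0.0129, 0.0618]
ee_rot: [-0.0, -0.442, 0.897, -0.0]
contact_force: [0.9, 0.9, -0.6]
width: 0.024
```

apply_moves:
  commands: [0.04, 0, 0, 0, 0, 0, 0, 0, 0, 0, 0, 0]

```text
clock: 8.3
position: [0.6118, -0.0134, 0.0619]
ee_rot: [0.001, -0.442, 0.897, 0.0]
contact_force: [0.6, 2.6, -0.2]
width: 0.024
```

apply_moves:
  commands: [0.04, 0, 0, 0, 0, 0, 0, 0, 0, 0, 0, 0]

```text
clock: 8.5
position: [0.6117, -0.0136, 0.0619]
ee_rot: [0.002, -0.442, 0.897, 0.0]
contact_force: [4.0, 5.4, -0.5]
width: 0.0238
```

apply_moves:
  commands: [0.04, 0, 0, 0, 0, 0, 0, 0, 0, 0, 0, 0]

```text
clock: 8.7
position: [0.6117, -0.0138, 0.0619]
ee_rot: [0.002, -0.441, 0.897, 0.001]
contact_force: [5.2, 7.5, -2.2]
width: 0.0238
```

apply_moves:
  commands: [0.04, 0, 0, 0, 0, 0, 0, 0, 0, 0, 0, 0]

```text
clock: 8.9
position: [0.6117, -0.014, 0.062]
ee_rot: [0.003, -0.441, 0.897, 0.001]
contact_force: [6.4, 9.2, -3.2]
width: 0.0236
```

The stop is reached: the force rises to 11 N while the knob stays still. I'll back off, open the jaws, lift and check.

apply_moves:
  commands: [-0.1, 0, 0, 0, 0, 0, -0.1, 0, 0, 0, 0, 0, 0, 0, 0, 0, 0, 0]

```text
clock: 9.2
position: [0.6123, -0.0121, 0.0616]
ee_rot: [-0.001, -0.442, 0.897, -0.0]
contact_force: [0.6, -0.1, -0.2]
width: 0.0238
```

apply_moves:
  commands: [0, 0, 0, 0, 0, 0, 0, 0, 0, 0, 0, 0, 0, 0, 0, 0, 0, 0, 0, 0, -0.6, 0, 0, 0, 0, 0, -0.6, 0, 0, 0, 0, 0, -0.6, 0, 0, 0, 0, 0, -0.6, 0, 0, 0, 0, 0, -0.6, 0, 0, 0, 0, 0, 0, 0, 0, 0]
  jaw: 0.0

```text
clock: 10.1
position: [0.6145, -0.0122, 0.1545]
ee_rot: [0.002, -0.442, 0.897, -0.002]
contact_force: [0.0, 0.3, 0.3]
width: 0.0429
```

Run:
```python
from h import *
s=snap("scene","pics/s6.png"); d=snap("top","pics/t6.png"); B=blobs(s["frame"]); print(B)
y=ray(s,*B[0][0][1],.076);r=ray(s,*B[1][0][1],.076); print("tip",y,"elbow",r,np.linalg.norm(y-r),np.degrees(np.arctan2(*(y-r)[1::-1])))
to([.5294,.0515,.15])
b=cv2.resize(s["frame"][150:250,220:340],(720,600),interpolation=cv2.INTER_CUBIC)
cv2.imwrite("pics/c6.png",b[:,:,::-1])
```

```text
[[([252, 191, 7, 16, 85], [255.0, 198.6]), ([393, 208, 10, 16, 92], [397.2, 215.7])], [([277, 175, 6, 14, 63], [279.6, 181.5]), ([410, 307, 55, 12, 157], [436.8, 312.5])]]
tip [ 0.61589572 -0.01032404  0.076     ] elbow [0.53118394 0.05359882 0.076     ] 0.1061235975989514 -37.037923854401704
t 10.2 pos [ 0.6126 -0.0119  0.1517] psi -127.56 w 0.0429 F [-0.3 -0.6 -0.6] zaxis [ 0. -0. -1.]
delta units [0.02 3.49 0.05]
```

View pics/c6.png

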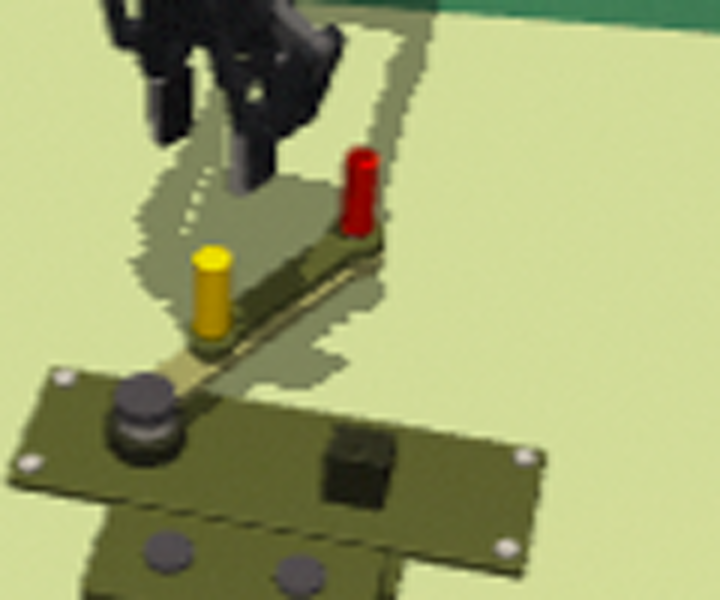

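The tip section lies folded: yellow is at (212,290), red still at (360,195), and the bar runs along the inner section. A half turn of the wrist gives the last joint room for the swing, and then I'll go to the red knob.

apply_moves:
  commands: [0, 0.5, 0, 0, 0, 0, 0, 0.5, 0, 0, 0, 0, 0, 0.5, 0, 0, 0, 0, 0, 0.5, 0, 0, 0, 0, 0, 0.5, 0, 0, 0, 0, 0, 0.5, 0, 0, 0, 0, 0, 0.5, 0, 0, 0, 0]

```text
clock: 10.9
position: [0.5285, 0.0531, 0.1519]
ee_rot: [0.0, -0.442, 0.897, -0.0]
contact_force: [-0.4, -0.3, 0.7]
width: 0.0428
```

apply_moves:
  commands: [0, 0, 0, 0, 0, -0.95, 0, 0, 0, 0, 0, -0.95, 0, 0, 0, 0, 0, -0.95, 0, 0, 0, 0, 0, -0.95, 0, 0, 0, 0, 0, -0.95, 0, 0, 0, 0, 0, -0.95, 0, 0, 0, 0, 0, -0.95, 0, 0, 0, 0, 0, -0.95, 0, 0, 0, 0, 0, -0.95, 0, 0, 0, 0, 0, -0.95, 0, 0, 0, 0, 0, -0.95, 0, 0, 0, 0, 0, -0.95, 0, 0, 0, 0, 0, -0.95, 0, 0, 0, 0, 0, -0.95, 0, 0, 0, 0, 0, -0.95, 0, 0, 0, 0, 0, -0.95, 0, 0, 0, 0, 0, -0.95, 0, 0, 0, 0, 0, -0.95, 0, 0, 0, 0, 0, -0.95, 0, 0, 0, 0, 0, -0.95]

```text
clock: 12.9
position: [0.5291, 0.0527, 0.1519]
ee_rot: [0.0, 0.951, 0.31, 0.0]
contact_force: [-0.1, 0.1, 0.2]
width: 0.043
```

apply_moves:
  commands: [0, 0, 0, 0, 0, -0.95, 0, 0, 0, 0, 0, -0.95, 0, 0, 0, 0, 0, 0, 0, 0, 0, 0, 0, 0]

```text
clock: 13.3
position: [0.5293, 0.0525, 0.1519]
ee_rot: [0.0, 0.899, 0.438, 0.0]
contact_force: [-0.2, -0.4, -0.6]
width: 0.043
```

Run:
```python
from h import *
to([.5294,.0515,.062],52.6); print(np.round(manip.get_state()["qpos"],2))
n=28;d=np.radians(2.2);r=.15;print(d/.15,r*np.sin(d)/.03,r*(1-np.cos(d))/.03)
```

```text
t 13.3 pos [0.5293 0.0525 0.1519] psi 51.91 w 0.043 F [-0.2 -0.4 -0.6] zaxis [ 0. -0. -1.]
delta units [-0.02  0.02  3.  ] turn units -0.08
[-0.03  0.27  1.72 -0.    1.15 -0.94]
0.25598162362583504 0.19193904543759974 0.003685417946894254
```

apply_moves:
  commands: [-0.02, 0.02, 0, 0, 0, -0.08, 0, 0, 0.6, 0, 0, 0, 0, 0, 0.6, 0, 0, 0, 0, 0, 0.6, 0, 0, 0, 0, 0, 0.6, 0, 0, 0, 0, 0, 0.6, 0, 0, 0, 0, 0, 0, 0, 0, 0]

```text
clock: 14.0
position: [0.5276, 0.0514, 0.0597]
ee_rot: [-0.001, 0.896, 0.444, -0.002]
contact_force: [-0.6, 0.7, 0.1]
width: 0.0425
```

apply_moves:
  commands: [0, 0, 0, 0, 0, 0, 0, 0, 0, 0, 0, 0, 0, 0, 0, 0, 0, 0, 0, 0, 0, 0, 0, 0]
  jaw: -0.44

```text
clock: 14.4
position: [0.5302, 0.0513, 0.0626]
ee_rot: [0.0, 0.896, 0.444, 0.001]
contact_force: [0.1, -0.0, -0.2]
width: 0.0235
```

Run:
```python
from h import *
to([.5294,.0515,.062],52.6)
s=snap("scene","pics/s7.png"); print(blobs(s["frame"]))
b=cv2.resize(s["frame"][130:230,230:330],(500,500),interpolation=cv2.INTER_CUBIC)
cv2.imwrite("pics/c7.png",b[:,:,::-1])
```

```text
t 14.4 pos [0.5302 0.0513 0.0626] psi 52.75 w 0.0235 F [ 0.1 -0.  -0.2] zaxis [ 0.002 -0.    -1.   ]
delta units [-0.01 -0.02  0.02] turn units 0.02
[[([252, 191, 7, 16, 82], [255.1, 198.8]), ([393, 208, 10, 16, 94], [397.3, 215.6])], [([277, 175, 4, 14, 40], [278.4, 181.4]), ([410, 307, 55, 12, 157], [436.7, 312.5])]]
```

View pics/c7.png

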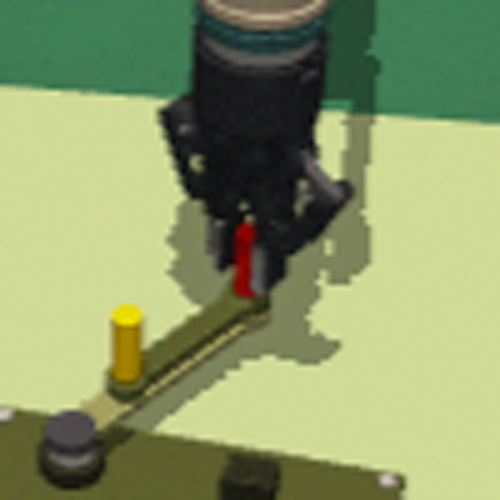

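The red knob at (243,260) is between the fingers. I'll swing it home along the arc.

apply_moves:
  commands: [0.192, 0.004, 0, 0, 0, 0.256, 0.192, 0.004, 0, 0, 0, 0.256, 0.192, 0.004, 0, 0, 0, 0.256, 0.192, 0.004, 0, 0, 0, 0.256, 0.192, 0.004, 0, 0, 0, 0.256, 0.192, 0.004, 0, 0, 0, 0.256, 0.192, 0.004, 0, 0, 0, 0.256, 0.192, 0.004, 0, 0, 0, 0.256, 0.192, 0.004, 0, 0, 0, 0.256, 0.192, 0.004, 0, 0, 0, 0.256]

```text
clock: 15.45
position: [0.5707, 0.0889, 0.0621]
ee_rot: [0.0, 0.964, 0.265, -0.002]
contact_force: [-4.3, -2.2, 3.8]
width: 0.0239
```

apply_moves:
  commands: [0.192, 0.004, 0, 0, 0, 0.256, 0.192, 0.004, 0, 0, 0, 0.256, 0.192, 0.004, 0, 0, 0, 0.256, 0.192, 0.004, 0, 0, 0, 0.256, 0.192, 0.004, 0, 0, 0, 0.256, 0.192, 0.004, 0, 0, 0, 0.256, 0.192, 0.004, 0, 0, 0, 0.256, 0.192, 0.004, 0, 0, 0, 0.256, 0.192, 0.004, 0, 0, 0, 0.256, 0.192, 0.004, 0, 0, 0, 0.256, 0.192, 0.004, 0, 0, 0, 0.256, 0.192, 0.004, 0, 0, 0, 0.256, 0, 0, 0, 0, 0, 0]

```text
clock: 16.75
position: [0.6372, 0.1101, 0.062]
ee_rot: [-0.0, 0.999, 0.038, -0.001]
contact_force: [-2.2, -0.5, 1.9]
width: 0.0238
```

Run:
```python
from h import *
pv=np.array([.6468,-.0393]); a=np.radians(142.4-48.4)
to([*(pv+.15*np.array([np.cos(a),np.sin(a)])),.062],4.0)
s=snap("scene","pics/s8.png"); B=blobs(s["frame"]);print(B)
y,r=[ray(s,*B[i][0][1],.076) for i in(0,1)]; print(y,r,np.linalg.norm(y-r),np.degrees(np.arctan2(*(y-r)[1::-1])))
```

```text
t 16.75 pos [0.6372 0.1101 0.062 ] psi 4.36 w 0.0238 F [-2.2 -0.5  1.9] zaxis [-0.002 -0.    -1.   ]
delta units [-0.03 -0.01 -0.  ] turn units 0.04
[[([257, 199, 6, 16, 79], [259.9, 206.6]), ([393, 208, 10, 16, 94], [397.3, 215.6])], [([410, 307, 55, 12, 157], [436.5, 312.5])]]
[0.64702138 0.00735545 0.076     ] [0.93204379 0.43066131 0.076     ] 0.5103191465744845 -123.95336683660982
```

apply_moves:
  commands: [0.1, 0.002, 0, 0, 0, 0.13, 0.1, 0.002, 0, 0, 0, 0.13, 0.1, 0.002, 0, 0, 0, 0.13, 0.1, 0.002, 0, 0, 0, 0.13, 0.1, 0.002, 0, 0, 0, 0.13, 0, 0, 0, 0, 0, 0]

```text
clock: 17.4
position: [0.6537, 0.1103, 0.0618]
ee_rot: [-0.0, 1.0, -0.011, 0.001]
contact_force: [-1.9, 0.3, 1.7]
width: 0.0237
```

apply_moves:
  commands: [0.06, 0, 0, 0, 0, 0.08, 0.06, 0, 0, 0, 0, 0.08, 0, 0, 0, 0, 0, 0]

```text
clock: 17.7
position: [0.6567, 0.1101, 0.0617]
ee_rot: [0.0, 1.0, -0.023, 0.0]
contact_force: [-3.5, 0.1, 2.6]
width: 0.0239
```

apply_moves:
  commands: [0.06, 0, 0, 0, 0, 0.08, 0, 0, 0, 0, 0, 0]

```text
clock: 17.9
position: [0.6584, 0.11, 0.0617]
ee_rot: [0.0, 1.0, -0.029, 0.0]
contact_force: [-3.5, -0.2, 3.1]
width: 0.0241
```

apply_moves:
  commands: [0.06, 0, 0, 0, 0, 0, 0, 0, 0, 0, 0, 0]

```text
clock: 18.1
position: [0.6602, 0.11, 0.0617]
ee_rot: [-0.0, 1.0, -0.029, 0.0]
contact_force: [-3.9, 0.3, 1.9]
width: 0.024
```

apply_moves:
  commands: [0.06, 0, 0, 0, 0, 0, 0, 0, 0, 0, 0, 0]

```text
clock: 18.3
position: [0.6621, 0.1099, 0.0617]
ee_rot: [0.0, 1.0, -0.029, 0.0]
contact_force: [-2.6, 0.2, 2.3]
width: 0.0235
```

apply_moves:
  commands: [0.06, 0, 0, 0, 0, 0, 0, 0, 0, 0, 0, 0]

```text
clock: 18.5
position: [0.6639, 0.1097, 0.0617]
ee_rot: [0.0, 1.0, -0.029, 0.0]
contact_force: [-3.2, 0.2, 2.8]
width: 0.0238
```

apply_moves:
  commands: [0.06, 0, 0, 0, 0, 0, 0, 0, 0, 0, 0, 0]

```text
clock: 18.7
position: [0.6657, 0.1096, 0.0617]
ee_rot: [0.0, 1.0, -0.029, 0.0]
contact_force: [-3.6, 0.1, 2.1]
width: 0.0238
```

apply_moves:
  commands: [0.06, 0, 0, 0, 0, 0, 0, 0, 0, 0, 0, 0]

```text
clock: 18.9
position: [0.6675, 0.1095, 0.0617]
ee_rot: [0.0, 1.0, -0.029, 0.0]
contact_force: [-3.6, 0.1, 1.8]
width: 0.0239
```

apply_moves:
  commands: [0.06, 0, 0, 0, 0, 0, 0, 0, 0, 0, 0, 0]

```text
clock: 19.1
position: [0.669, 0.1094, 0.0617]
ee_rot: [0.0, 1.0, -0.029, -0.0]
contact_force: [-4.0, 0.1, 1.8]
width: 0.0236
```

apply_moves:
  commands: [0.06, 0, 0, 0, 0, 0, 0, 0, 0, 0, 0, 0]

```text
clock: 19.3
position: [0.6691, 0.1094, 0.0616]
ee_rot: [0.0, 1.0, -0.029, -0.002]
contact_force: [-6.5, 0.6, 4.6]
width: 0.0238
```

apply_moves:
  commands: [0.06, 0, 0, 0, 0, 0, 0, 0, 0, 0, 0, 0]

```text
clock: 19.5
position: [0.6692, 0.1094, 0.0616]
ee_rot: [0.0, 1.0, -0.029, -0.004]
contact_force: [-10.0, 0.6, 6.6]
width: 0.0238
```

It's against the stop: x holds at 0.669 while the force climbs to 10 N. One more small push, then release and look.

apply_moves:
  commands: [0.06, 0, 0, 0, 0, 0, 0, 0, 0, 0, 0, 0]

```text
clock: 19.7
position: [0.6693, 0.1094, 0.0615]
ee_rot: [0.0, 1.0, -0.029, -0.005]
contact_force: [-13.2, 0.1, 8.8]
width: 0.0243
```

apply_moves:
  commands: [-0.1, 0, 0, 0, 0, 0, -0.1, 0, 0, 0, 0, 0, -0.06, 0, 0, 0, 0, 0, 0, 0, 0, 0, 0, 0]

```text
clock: 20.1
position: [0.668, 0.1095, 0.062]
ee_rot: [0.0, 1.0, -0.029, 0.002]
contact_force: [-0.3, 0.3, -0.0]
width: 0.0237
```

apply_moves:
  commands: [0, 0, 0, 0, 0, 0, 0, 0, 0, 0, 0, 0, 0, 0, 0, 0, 0, 0, 0, 0, -0.6, 0, 0, 0, 0, 0, -0.6, 0, 0, 0, 0, 0, -0.6, 0, 0, 0, 0, 0, -0.6, 0, 0, 0, 0, 0, -0.6, 0, 0, 0, 0, 0, -0.6, 0, 0, 0, 0, -0.8, -0.4, 0, 0, 0, 0, -0.8, -0.4, 0, 0, 0, 0, -0.8, -0.4, 0, 0, 0, 0, -0.8, -0.4, 0, 0, 0, 0, -0.8, -0.4, 0, 0, 0, 0, -0.8, -0.4, 0, 0, 0, 0, 0, 0, 0, 0, 0]
  jaw: 0.0

```text
clock: 21.7
position: [0.6757, 0.257, 0.2436]
ee_rot: [-0.001, 1.0, -0.027, 0.002]
contact_force: [0.2, -0.5, -0.3]
width: 0.0427
```

Run:
```python
from h import *
s=snap("scene","pics/s9.png"); d=snap("top","pics/t9.png"); B=blobs(s["frame"]);print(B)
y,r=[ray(s,*B[i][0][1],.076) for i in(0,1)]; print(y,r,np.linalg.norm(y-r),"elbow->tip",np.degrees(np.arctan2(*(y-r)[1::-1])))
print("mean offset-corrected pivot->elbow", np.degrees(np.arctan2(*((r[:2]-[.0027,.0019])-np.array([.6468,-.0393]))[::-1])))
to([.6,.1,.2])
a=cv2.resize(d["frame"][130:230,175:275],(400,400),interpolation=cv2.INTER_CUBIC);b=cv2.resize(s["frame"][165:265,220:320],(400,400),interpolation=cv2.INTER_CUBIC)
cv2.imwrite("pics/c9.png",np.hstack([a,b])[:,:,::-1])
```

```text
[[([257, 201, 6, 16, 89], [259.5, 208.7]), ([393, 208, 10, 16, 94], [397.3, 215.6])], [([294, 208, 7, 15, 74], [296.8, 215.1]), ([410, 307, 55, 12, 159], [436.7, 312.5])]]
[0.65557744 0.0072129  0.076     ] [0.66760802 0.1115818  0.076     ] 0.10505999137952683 elbow->tip -96.57545154971208
mean offset-corrected pivot->elbow 83.06996572521484
t 21.8 pos [0.6749 0.2535 0.2416] psi -3.24 w 0.043 F [-0.5 -1.2 -0.9] zaxis [ 0.    -0.001 -1.   ]
delta units [-2.2   5.25  1.39]
```

View pics/c9.png

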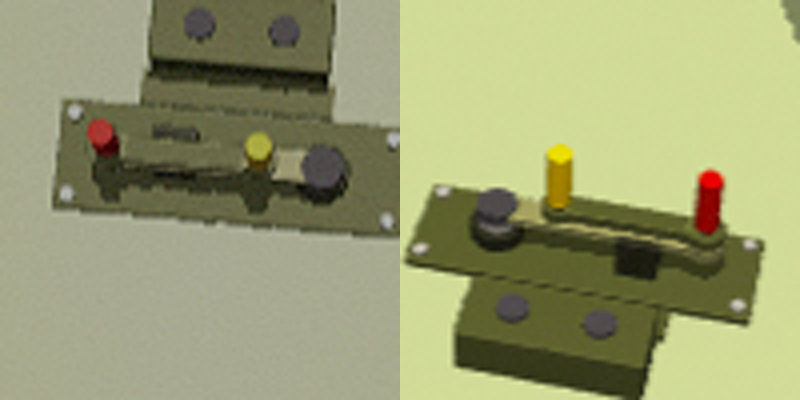

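The pair lies home along the plate against the stop, and the folded tip points within about 0.4° of the elbow-to-pivot line. The spare's knob pixel is unchanged and the gripper is clear, so I'm handing in.

```bash
python3 -c "
from rig import manip
print(manip.sign_off())"
```

```text
the job is handed in; nothing more can be done
None
```

The antenna is stowed and handed in at about 22 s on the robot's clock, out of the 59 s allowed. The order was as asked:

1. **Tip section:** With the antenna still swung out, I folded it along its arc by the yellow knob. At its stop the force rose to about 11 N while the knob stayed still.
2. **Inner section:** I swung the folded pair home by the red knob. At its stop the force rose to about 16 N with no further movement. I then released it and drew the gripper clear.

**Last checks:**
- **Fold:** The knobs measured 105 mm apart. The tip points within about 0.4° of the elbow-to-pivot line, so it stayed folded during the swing.
- **Home position:** The inner section lies along the plate at about 83.1°, against about 83.8° estimated for the plate itself.
- **Bystanders:** The spare's knob did not shift in the images. The gripper never went low near the handset, but I did not measure the handset's position again.

**Disagreements:** The two cameras differed by about 4 to 5 mm on the knob positions, so I averaged them. My first estimate put the home stop a few millimetres short, so I found it by force instead.

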